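# Fetch a carton from under the sliding lids

## Task

A small carton stands on end in one of the two slots of the grey storage case. Slide the clear lid that covers it across to the other lid's side, take the carton out, and stand it on end, fully down, in the pocket of the steel stand between the two side plates, lowering it in rather than dropping it. Leave the vial in the case standing where it is.

Things in the scene. Friction and masses are not known exactly. Their poses are not given: they have to be found in the camera images.
- case: Grey storage case fixed to the table, 212 (x) x 412 (y) x 112 mm high with its lid tracks, under two clear sliding lids. Origin: centre of its underside, z up, y along its length, the way the lids slide. Floor 6 mm above the origin. Two slots centred at y = +135 and -135 mm, each 66 mm wide (y) between partitions with tops at 78 mm, 200 mm long (x).
- lid_left (a joint): Travel (m) of the lid over the case's +y half: 0 closed, grows as it slides toward the case's -y, stop at 0.14. The upper lid; it passes over the other. 210 mm long (y), top face 110.5 mm above the case's underside. Slides with 1 to 3 N, stays where left. At 0.12 or more its slot is quite uncovered.
- lid_right (a joint): Travel (m) of the lid over the case's -y half: 0 closed, grows as it slides toward the case's +y, stop at 0.14. The lower lid; it passes beneath the other, whose near edge is 0.17 m from this lid's rib when both are closed. 210 mm long, top face 103.5 mm above the case's underside. Slides with 1 to 3 N, stays where left. At 0.12 or more its slot is quite uncovered.
- lid_left_grip (a point): Centre of the top of the left lid's pull rib: an aluminium rib 100 mm long (case x), 12 mm thick (case y), standing 16 mm above the lid's top face. It can be pinched across its thickness from above or pushed.
- lid_right_grip (a point): The same point on the same kind of rib of the right lid.
- carton: Printed carton 86 x 54 x 40 mm, 60 to 110 g, standing on end in one slot of the case. Its own x runs along the 86 mm and points up, y along the 54 mm, z along the 40 mm; origin at the centre of one 86 x 54 face. In the slot the 54 mm lie along case y with 6 mm to each partition, so there fingers reach only the faces 40 mm apart.
- carton_mid (a point): Centre of the carton, 43 mm above what it stands on; axes as carton.
- vial: Capped sample vial, 23 mm across, 72 mm high, standing loose in the other slot. Origin: centre of its underside, z up.
- stand: Steel stand fixed to the table: base plate 100 x 68 x 6 mm, two upright side plates 52 mm apart (y), 60 mm long (x), tops 96 mm above the table. Origin: centre of its underside, z up, x along the plates. Ends open but for lips 6 mm high, 70 mm apart. The carton fits only with its 40 mm between the plates and 54 mm along x; fingers have room only at the open ends.
- stand_pocket (a point): Centre of the pocket's floor, 6 mm above the table; axes as stand.

How it is judged (in metres and radians):
On the way, in this order (a step that is already met when the one before it is completed fails the run):
1. the lid over the carton is slid open by at least 85 mm, the carton still in its slot (z of carton_mid in the frame of case below 0.07 m and ((value of joint lid_left above 0.085 m and y of carton_mid in the frame of case above 0 m) or (value of joint lid_right above 0.085 m and y of carton_mid in the frame of case below 0 m))), for 0.2 s.
2. the carton, in the grip, is lowered into the stand to within 10 mm of its floor (contact force between the fingers and carton above 0.3 N and horizontal distance between carton_mid and stand_pocket below 0.02 m and z of carton_mid in the frame of stand_pocket below 0.053 m), for 0.05 s.
At the end, for the whole second after the job is handed in: The carton is at rest on end on the pocket floor: centre within 20 mm of the pocket's centre and 38 to 47 mm up, within 0.12 rad of upright, its 54 mm side along the plates within 0.35 rad. The vial is within 30 mm of where it was and 0.2 rad of upright. Lids may stay open (horizontal distance between carton_mid and stand_pocket below 0.02 m and z of carton_mid in the frame of stand_pocket between 0.038 and 0.047 m and angle between the x axis of carton and the z axis of stand, either way round below 0.12 rad and angle between the y axis of carton and the x axis of stand, either way round below 0.35 rad and linear speed of carton below 0.02 m/s and angle between vial's own z axis and vertical below 0.2 rad and distance of vial from where it was at the start of the episode below 0.03 m); the robot touches nothing.
It fails at once if the vial in the case is knocked over (angle between vial's own z axis and vertical above 0.6 rad).
It also fails if it takes over 64 s, if anything falls off the work surface, if the arm or the gripper's body presses on something with over 40 N, if the wrist force passes 120 N, or if a joint passes its speed limit or range.

## Robot

A 6-joint arm with a two-finger parallel gripper is mounted at the origin on a cart in front of the work surface, level with it; the furniture and walls round the work are solid. World frame = base frame: x ahead of the robot, y to its left, z up, the work surface at z = 0. Lengths are in m, angles in degrees, forces in N, time in s.
With the tool pointing down it reaches from about 0.3 to 0.75 m from the base axis. Payload 8.5 kg.
Tool frame: the origin (TCP) lies on the centre line of the jaws, within the pads' length; the fingertips stand 17 mm ahead of it and the grasp point (between the pads) lies 2 mm behind it; z points along the fingers, y is the direction in which the jaws open and shut (so a half turn about z gives the same grasp; the last joint's range is limited). The gripper opens to 85 mm and grips with 20 to 120 N. Pads are 22 mm wide; open, the fingers measure 114 mm over their backs; the gripper's body (76 mm by 85 mm) begins 54 mm behind the grasp point. The pads swing forward as they close: fully open they stand 13 mm farther back than shut.
Start: joints at [-84.013, 21.807, 74.336, -0, 83.858, -12.336], TCP at [0.173, -0.522, 0.248] pointing down, gripper open.
Joint ranges: [-178.18, 178.18], [-50.72, 133.34], [12.68, 142.11], [-81.47, 261.47], [9.98, 163.14], [-165.26, 165.26]. Speed limits (degrees/s): [136.94, 136.94, 180, 180, 180, 180].

## Interface

Orientations are given as a 3x3 rotation matrix whose columns are the frame's x, y, z axes.
In Python, from rig import env, imaging, close_job gives the robot as it stands.
- The arm moves only by the tool step_arm, never from a script. Its argument "steps" is one flat list of numbers, 7 for each row, row after row: the opening, from 0 (shut) to 1 (fully open), then the shift along the tool's x, y, z as a fraction of full scale, then the turn, a rotation vector about the tool's x, y, z as a fraction of full scale. A call has 1 to 10 rows; each row is the pose to reach, as a shift and turn from the pose commanded when the call began, along the tool's axes at that moment; what a row does not reach only later rows make up. Full scale, the value 1, is 0.3 m for a shift and 45 degrees for a turn. A row lasts 1/10 s, in which the tool goes at most 50 mm and 8.59 degrees, less where a joint would pass 70% of its speed; a pose out of reach is approached as far as the arm can. A call with a number of a shift or a turn outside -1 to 1 is refused whole. A call with a gripper value outside its range is refused whole. The fingers move at their own pace and stop on an object; "grip_force" is the grip in N (left out, the last holds). Time passes only in rows, so rows that repeat a pose let the fingers close. It gives the time, the measured TCP pose, the force and the opening at its end, in the units of the state.
- env.observe(): the state, without advancing time (a new reading comes with each control period).
- imaging.get_image(name): name is "scene" or "top" or "wrist"; returns (picture, depth): 400x640x3 uint8, blue, green, red; 400x640 float32, m along the optical axis (not along the pixel's ray), 0 where there is no reading.
- imaging.get_calibration(name): a dict with "camera_matrix" (3x3 intrinsics, pixels), "k1" (the pictures are not rectified: a ray, as slopes to the right and down, at radius r is drawn at 1 + k1 r^2 times it, then the intrinsics apply), "world_from_camera" (4x4, takes a point from camera to world coordinates). Camera axes: x right, y down, z forward; pixel columns grow to the right and rows downward; lengths in m; the calibration is good to about 2 mm. A picture is of the moment at which its call begins: read the wrist's pose just before it. get_calibration takes no time and is no camera call; for the wrist camera it gives the pose at the moment of the call.
- close_job(): hands the job in, once; it reports no verdict.
Trained networks look in the newest picture that a camera, given by its name, has taken for a name from the list of things; names that differ only in an ending like _2 or _b are one class to them, and where a whole thing is asked for, a point or a joint stands for the part that bears it (a point fixed in the world has none). Each returns a list of dicts, best first, with "score" (0 to 1); they miss things now and then, are a little off and sometimes report something else, mostly with a low value. They report only what shows in the picture. A call takes as long as a camera call.
- imaging.spot_in(camera, target): "pixel" ([column, row] in pixels, amid what is visible of it).
- imaging.regions_of(camera, target): "mask" (400x640 bool, what is visible of it) and "pixel" ([column, row] in pixels, amid what is visible of it).
- imaging.pinpoint(camera, target): "pixel" ([column, row] in pixels: a listed point, or the origin of a listed thing).
The state is a dict: "time_s": time; "q": joint angles; "qvel": joint speeds; "joint_efforts": joint torques, N m; "position": TCP position; "tool_rot": TCP orientation; "ft_force": force on the tool from outside, world axes, zero at the start; "wrist_torque": the same for the moment, N m; "grip_width": finger opening in m.
Only numpy, scipy, OpenCV 4.12 (cv2) and the standard library are available. Lean on these libraries where they do the work, as an engineer would, in place of code of your own. Each camera call takes 0.05 s, during which the arm holds its last target.

## Working session

There is one attempt and no reset: what is moved stays moved. The work goes in short steps, Python scripts to look and compute and a tool call to move; the robot and the scene stay as the last step left them, time stands still between calls to the robot, and variables do not carry over. Pictures are saved under pics/ and viewed, and the job is handed in when it is done.

Besides the shell and the picture viewer there is one more tool, called as name(argument=value, ...) on one line, values as JSON. step_arm: Moves the arm, as the interface text tells. Shift numbers are shares of 0.3 m and turn numbers shares of 45 degrees, none past 1 either way. Its arguments: {"type":"object","properties":{"steps":{"type":"array","items":{"type":"number"}},"grip_force":{"type":"number"}},"required":["steps"]}

```bash
ls; mkdir -p pics
cat > h.py <<'E'
import numpy as np, cv2, json
from rig import env, imaging, close_job
def ray(cam,px,cal=None):
    c=cal or imaging.get_calibration(cam)
    K=np.array(c["camera_matrix"]);k1=c["k1"];T=np.array(c["world_from_camera"])
    x=(px[0]-K[0,2])/K[0,0];y=(px[1]-K[1,2])/K[1,1]
    u,v=x,y
    for _ in range(20):
        s=1+k1*(u*u+v*v);u,v=x/s,y/s
    return T[:3,3],T[:3,:3]@np.array([u,v,1.0])
def at_z(cam,px,z,cal=None):
    o,d=ray(cam,px,cal);return o+d*(z-o[2])/d[2]
def at_d(cam,px,depth,cal=None):
    o,d=ray(cam,px,cal);return o+d*depth
def proj(cam,P,cal=None):
    c=cal or imaging.get_calibration(cam)
    K=np.array(c["camera_matrix"]);k1=c["k1"];T=np.array(c["world_from_camera"])
    p=T[:3,:3].T@(np.array(P)-T[:3,3]);u,v=p[0]/p[2],p[1]/p[2];s=1+k1*(u*u+v*v)
    return np.array([K[0,0]*u*s+K[0,2],K[1,1]*v*s+K[1,2]])
E
python3 - <<'E'
from h import *
s=env.observe();print({k:np.round(v,3).tolist() for k,v in s.items()})
for c in ["scene","top","wrist"]:
    im,d=imaging.get_image(c);cv2.imwrite(f"pics/{c}0.png",im);np.save(f"pics/{c}0.npy",d)
    print(c,np.round(imaging.get_calibration(c)["world_from_camera"],3).tolist(),imaging.get_calibration(c)["camera_matrix"])
for c in ["top","scene"]:
    for t in ["lid_left_grip","lid_right_grip","carton_mid","vial","stand_pocket","case","stand","carton"]:
        r=imaging.pinpoint(c,t)[:2];print(c,t,[(np.round(q["pixel"],1).tolist(),round(float(q["score"]),2)) for q in r])
E
```

```text
pics
{'time_s': 0.0, 'q': [-84.012, 21.84, 74.386, 0.002, 83.857, -12.334], 'qvel': [-0.001, 0.067, 0.099, 0.076, 0.021, 0.067], 'joint_efforts': [0.001, -44.847, -23.127, -0.0, 0.005, 0.0], 'position': [0.173, -0.522, 0.248], 'tool_rot': [[0.949, 0.314, -0.0], [0.314, -0.949, 0.001], [0.0, -0.001, -1.0]], 'ft_force': [0.53, 0.458, -0.484], 'wrist_torque': [-0.007, 0.056, -0.035], 'grip_width': 0.085}
scene [[-0.512, -0.609, 0.606, -0.289], [-0.859, 0.365, -0.359, 0.476], [-0.002, -0.704, -0.71, 1.061], [0.0, 0.0, 0.0, 1.0]] [[462.37433495   0.         319.93900787]
 [  0.         462.37433495 194.35289118]
 [  0.           0.           1.        ]]
top [[-0.008, -0.994, 0.108, 0.393], [-1.0, 0.009, 0.011, -0.018], [-0.012, -0.108, -0.994, 1.325], [0.0, 0.0, 0.0, 1.0]] [[441.22420631   0.         324.2282978 ]
 [  0.         441.22420631 194.68470475]
 [  0.           0.           1.        ]]
wrist [[0.315, -0.915, -0.253, 0.238], [-0.949, -0.303, -0.084, -0.5], [-0.0, 0.267, -0.964, 0.373], [0.0, 0.0, 0.0, 1.0]] [[343.44175145   0.         324.02717792]
 [  0.         343.44175145 190.70325418]
 [  0.           0.           1.        ]]
top lid_left_grip [([212.7, 173.8], 0.93), ([444.3, 201.1], 0.43)]
top lid_right_grip [([333.8, 192.5], 0.62)]
top carton_mid []
top vial []
top stand_pocket [([276.9, 189.1], 0.56), ([441.2, 200.8], 0.44)]
top case [([276.2, 186.9], 0.8)]
top stand [([440.2, 201.7], 0.96), ([444.2, 199.9], 0.31)]
top carton []
scene lid_left_grip [([209.1, 219.6], 0.94)]
scene lid_right_grip [([328.0, 185.1], 0.76)]
scene carton_mid []
scene vial []
scene stand_pocket []
scene case [([272.7, 231.4], 0.76)]
scene stand []
scene carton [([326.0, 186.6], 0.36)]
```

View pics/top0.png

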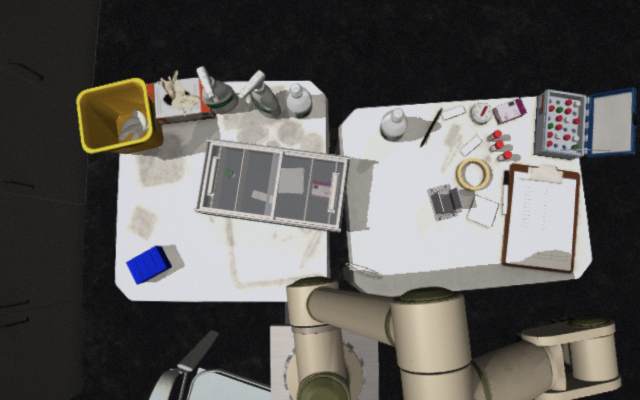

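View pics/scene0.png

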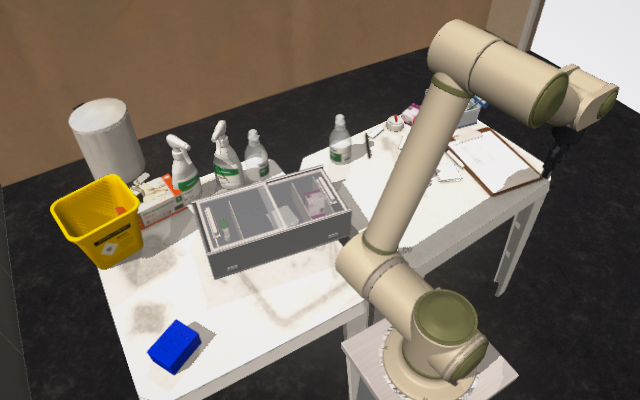

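Top view: the case is centred near (276,187). Something pink, probably the carton, shows in the right slot near (322,188), and something green, probably the vial, in the left near (229,173). The stand is near (443,202). I'll zoom in to check.

Run:
```python
import cv2,numpy as np
im=cv2.imread("pics/top0.png")
a=cv2.resize(im[130:240,185:365],None,fx=4.4,fy=4.4,interpolation=cv2.INTER_CUBIC);cv2.imwrite("pics/z1.png",a)
b=cv2.resize(im[170:235,410:510],None,fx=8,fy=8,interpolation=cv2.INTER_CUBIC);cv2.imwrite("pics/z2.png",b)
```

```text
(no output)
```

View pics/z1.png

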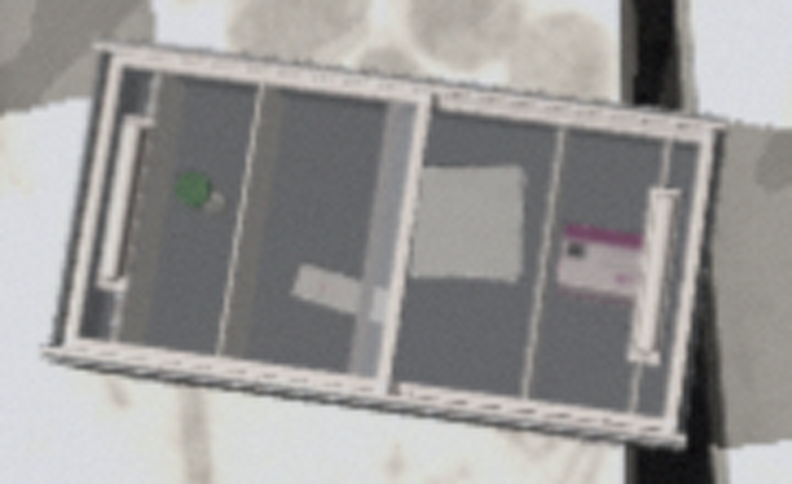

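View pics/z2.png

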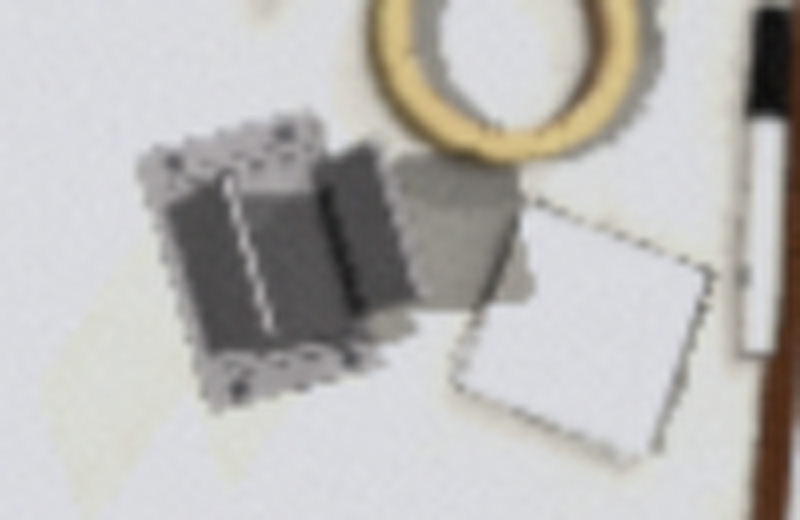

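Run:
```python
from h import *
d=np.load("pics/top0.npy")
for n,p,z in [("lidL",(212.7,173.8),.1265),("lidR",(333.8,192.5),.1195),("case",(276.5,187),0),("stand",(440.2,201.7),0)]:
    print(n,np.round(at_z("top",p,z),3),"depth pt",np.round(at_d("top",p,d[int(p[1]),int(p[0])]),3))
for n,p,z in [("lidL",(209.1,219.6),.1265),("lidR",(328,185.1),.1195)]:
    print(n,np.round(at_z("scene",p,z),3))
r=imaging.regions_of("top","stand")
print([(x["score"],x["pixel"],x["mask"].sum()) for x in r])
r=imaging.regions_of("top","case")
print([(x["score"],x["pixel"],x["mask"].sum()) for x in r])
if r: 
    m=r[0]["mask"];c=max(cv2.findContours(m.astype(np.uint8),0,2)[0],key=cv2.contourArea);print(cv2.minAreaRect(c),cv2.boxPoints(cv2.minAreaRect(c)).tolist())
```

```text
lidL [0.585 0.304 0.127] depth pt [0.585 0.304 0.128]
lidR [ 0.531 -0.031  0.119] depth pt [ 0.531 -0.031  0.118]
case [0.563 0.142 0.   ] depth pt [0.549 0.129 0.107]
stand [ 0.513 -0.354  0.   ] depth pt [ 0.504 -0.33   0.096]
lidL [0.581 0.311 0.127]
lidR [ 0.536 -0.04   0.119]
[(0.72, [445.2, 198.8], np.int64(915))]
[(0.74, [272.7, 185.4], np.int64(11226))]
((272.4616394042969, 184.28292846679688), (148.85813903808594, 78.97223663330078), 7.72182559967041) [[193.4019775390625, 213.41043090820312], [204.01300048828125, 135.154296875], [351.52130126953125, 155.15542602539062], [340.9102783203125, 233.41156005859375]]
```

View wrist0.

View pics/wrist0.png

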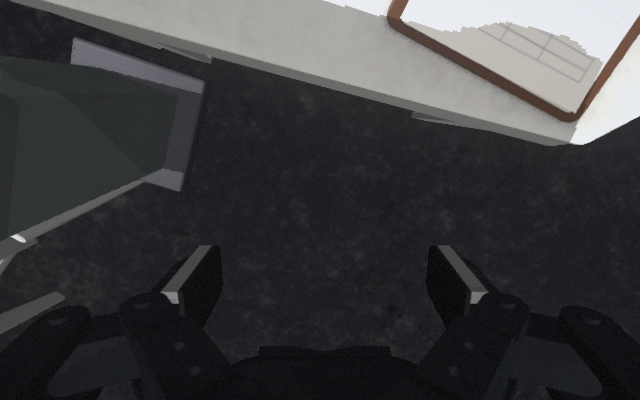

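Run:
```python
from h import *
print(env.observe()["time_s"])
# case corner/rib points from zoom (px = z/4.4 + off), z heights
def p(x,y): return (x/4.4+185-0.4, y/4.4+130-0.4)
R=[at_z("top",p(665,189),.1195),at_z("top",p(643,362),.1195)]
L=[at_z("top",p(138,118),.1265),at_z("top",p(112,288),.1265)]
for n,e in(("R",R),("L",L)):
    dv=e[0]-e[1];print(n,np.round((e[0]+e[1])/2,4),np.linalg.norm(dv),np.degrees(np.arctan2(dv[1],dv[0])))
# outer corners top z=.112
C=[at_z("top",p(*q),.112)[:2] for q in((100,45),(722,125),(685,443),(45,352))]
print(np.round(C,3),np.mean(C,0));print([np.linalg.norm(C[i]-C[(i+1)%4]) for i in range(4)], [np.degrees(np.arctan2(*(C[(i+1)%4]-C[i])[::-1])) for i in range(4)])
# carton top face, z .092
print("carton",[np.round(at_z("top",p(*q),.092),3).tolist() for q in((567,223),(645,235),(560,288))])
def p2(x,y): return (x/8+410-.4,y/8+170-.4)
for z,q in((.096,(228,178)),(.096,(268,330)),(.006,(140,152)),(.006,(322,112)),(.006,(212,410)),(.006,(380,362)),(.096,(372,145)),(.096,(412,300))):
    print("stand",z,np.round(at_z("top",p2(*q),z),4))
for q in ((340,60),(395,180),(390,150),(380,230),(350,200)): print(q,np.round(at_z("top",q,0),3))
```

```text
1.05
R [ 0.5316 -0.0292  0.1195] 0.10971796950861212 -7.793504096800111
L [0.58   0.3034 0.1265] 0.10906293381817368 -7.537042917524138
[[ 0.685  0.326]
 [ 0.628 -0.073]
 [ 0.427 -0.047]
 [ 0.487  0.357]] [0.55677569 0.14055473]
[np.float64(0.4036058517082442), np.float64(0.202620995719485), np.float64(0.4089404768160819), np.float64(0.20050624863137145)] [np.float64(-98.1653012511345), np.float64(172.65431096023352), np.float64(81.53924476058612), np.float64(-8.859935049555192)]
carton [[0.569, 0.026, 0.092], [0.561, -0.024, 0.092], [0.527, 0.031, 0.092]]
stand 0.096 [ 0.5323 -0.3246  0.096 ]
stand 0.096 [ 0.4786 -0.3368  0.096 ]
stand 0.006 [ 0.5526 -0.3139  0.006 ]
stand 0.006 [ 0.5673 -0.384   0.006 ]
stand 0.006 [ 0.455 -0.338  0.006]
stand 0.006 [ 0.4723 -0.4025  0.006 ]
stand 0.096 [ 0.5435 -0.3764  0.096 ]
stand 0.096 [ 0.4886 -0.3884  0.096 ]
(340, 60) [ 0.965 -0.056  0.   ]
(395, 180) [ 0.581 -0.218  0.   ]
(390, 150) [ 0.673 -0.205  0.   ]
(380, 230) [ 0.43  -0.169  0.   ]
(350, 200) [ 0.521 -0.081  0.   ]
```

step_arm(steps=[0,0.66,-0.2,-0.1,0,0,-1,0,0.66,-0.2,-0.1,0,0,-1,0,0.66,-0.2,-0.1,0,0,-1,0,0.66,-0.2,-0.1,0,0,-1,0,0.66,-0.2,-0.1,0,0,-1,0,0.66,-0.2,-0.1,0,0,-1,0,0.66,-0.2,-0.1,0,0,-1], grip_force=30)

```text
time_s: 1.75
position: [0.3424, -0.4025, 0.2784]
tool_rot: [[0.448, 0.894, 0.0], [0.894, -0.448, -0.0], [-0.0, 0.0, -1.0]]
ft_force: [0.7, -0.6, -0.4]
grip_width: -0.0001
```

step_arm(steps=[0,0.541,0.318,0,0,0,-0.409,0,0.541,0.318,0,0,0,-0.409,0,0.541,0.318,0,0,0,-0.409,0,0.541,0.318,0,0,0,-0.409,0,0.541,0.318,0,0,0,-0.409,0,0.541,0.318,0,0,0,-0.409])

```text
time_s: 2.35
position: [0.5001, -0.3007, 0.278]
tool_rot: [[0.144, 0.99, -0.001], [0.99, -0.144, 0.0], [0.0, -0.001, -1.0]]
ft_force: [-0.9, 0.2, 0.3]
grip_width: 0.0002
```

Run:
```python
from h import *
s=env.observe();print(s["time_s"],s["position"],np.round(s["tool_rot"],3).tolist(),s["q"])
cal=imaging.get_calibration("wrist")
im,d=imaging.get_image("wrist");cv2.imwrite("pics/w1.png",im);np.save("pics/w1.npy",d);import pickle;pickle.dump(cal,open("pics/w1.pkl","wb"))
for t in ["stand","stand_pocket"]:
    for q in imaging.pinpoint("wrist",t)[:2]: print(t,q["pixel"],q["score"],np.round(at_z("wrist",q["pixel"],.006 if t!="stand" else 0,cal),4))
```

```text
2.35 [ 0.50013911 -0.30068125  0.27797405] [[0.144, 0.99, -0.001], [0.99, -0.144, 0.0], [0.0, -0.001, -1.0]] [-4.26226322e+01  2.42395256e+01  6.54950363e+01 -1.73055540e-02
  9.03017597e+01 -3.43354333e+01]
stand [340.4, 198.5] 0.77 [ 0.5132 -0.3566  0.    ]
stand_pocket [340.9, 203.0] 0.57 [ 0.513  -0.3605  0.006 ]
```

View pics/w1.png

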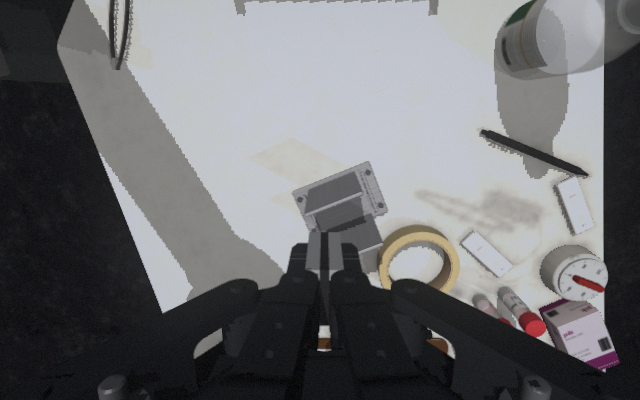

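Wrist view: the stand is at about (340,200). Its near plate's top edge shows at about (304,215)–(365,192) and its far plate is hidden by the fingers. I'll measure it more closely.

Run:
```python
import cv2,numpy as np
im=cv2.imread("pics/w1.png")
cv2.imwrite("pics/z3.png",cv2.resize(im[150:260,280:400],None,fx=5.4,fy=5.4,interpolation=cv2.INTER_CUBIC))
d=np.load("pics/w1.npy");print(np.round(d[160:240:6,296:390:8],3))
```

```text
[[0.409 0.408 0.408 0.409 0.408 0.409 0.409 0.409 0.409 0.409 0.41  0.41 ]
 [0.411 0.41  0.411 0.411 0.411 0.41  0.411 0.41  0.404 0.405 0.411 0.411]
 [0.411 0.412 0.413 0.412 0.413 0.413 0.408 0.402 0.405 0.406 0.412 0.413]
 [0.415 0.416 0.416 0.414 0.41  0.407 0.391 0.377 0.409 0.409 0.414 0.415]
 [0.417 0.417 0.41  0.41  0.395 0.381 0.368 0.356 0.411 0.405 0.411 0.416]
 [0.414 0.413 0.4   0.384 0.371 0.358 0.346 0.334 0.324 0.405 0.412 0.421]
 [0.415 0.408 0.374 0.36  0.348 0.339 0.327 0.321 0.414 0.414 0.414 0.421]
 [0.425 0.416 0.351 0.339 0.33  0.323 0.417 0.416 0.417 0.417 0.416 0.418]
 [0.425 0.42  0.332 0.324 0.325 0.418 0.42  0.418 0.42  0.418 0.412 0.42 ]
 [0.427 0.421 0.325 0.42  0.421 0.421 0.421 0.421 0.422 0.416 0.423 0.428]
 [0.429 0.431 0.423 0.423 0.423 0.422 0.423 0.419 0.409 0.4   0.43  0.43 ]
 [0.433 0.43  0.426 0.424 0.424 0.421 0.412 0.401 0.392 0.382 0.376 0.431]
 [0.434 0.435 0.148 0.149 0.147 0.149 0.392 0.386 0.377 0.368 0.36  0.433]
 [0.436 0.435 0.142 0.143 0.142 0.143 0.379 0.371 0.363 0.355 0.347 0.435]]
```

View pics/z3.png

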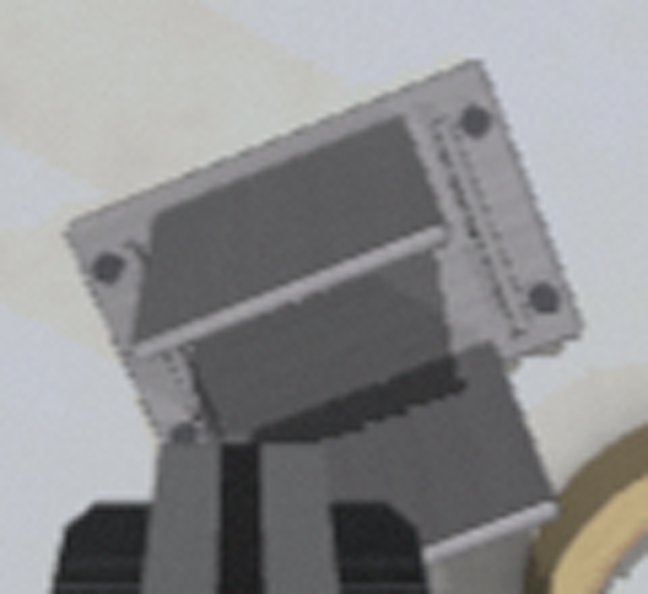

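Run:
```python
from h import *
import pickle;cal=pickle.load(open("pics/w1.pkl","rb"))
P=lambda x,y,z:at_z("wrist",(x/5.4+280-.4,y/5.4+150-.4),z,cal)[:2]
A=P(68,233,.006);B=P(480,62,.006);C=P(580,335,.006)
print("corners",A,B,C,"ctr",(A+C)/2,np.linalg.norm(A-B),np.linalg.norm(B-C),"yaw",np.degrees(np.arctan2(*(B-A)[::-1])),np.degrees(np.arctan2(*(C-B)[::-1]))+90)
h=[P(108,267,.006),P(543,297,.006),P(475,121,.006),P(183,435,.006)]
print("holes",(h[0]+h[1])/2,(h[2]+h[3])/2)
p=[P(140,350,.096),P(440,233,.096),P(557,508,.096)]
print("plate",p,np.degrees(np.arctan2(*(p[1]-p[0])[::-1])),np.linalg.norm(p[1]-p[0]), "diag mid",(p[0]+p[2])/2, np.linalg.norm(p[1]-p[2]))
```

```text
corners [ 0.45666134 -0.33925987] [ 0.55174144 -0.31407528] [ 0.56726983 -0.37963178] ctr [ 0.51196559 -0.35944583] 0.09835897511097784 0.06737051072836357 yaw 14.835672702533062 13.326063362696814
holes [ 0.51204621 -0.35889917] [ 0.51195677 -0.35881338]
plate [array([ 0.47771399, -0.33795956]), array([ 0.53227882, -0.32433279]), array([ 0.54714395, -0.37844115])] 14.02197807855675 0.056240645223907114 diag mid [ 0.51242897 -0.35820035] 0.05611315999347588
```

step_arm(steps=[0,0.788,-0.027,0.327,0,0,0,0,0.788,-0.027,0.327,0,0,0,0,0.788,-0.027,0.327,0,0,0,0,0.788,-0.027,0.327,0,0,0,0,0.788,-0.027,0.327,0,0,0,0,0.788,-0.027,0.327,0,0,0,0,0.788,-0.027,0.327,0,0,0])

```text
time_s: 3.2
position: [0.5258, -0.0656, 0.1802]
tool_rot: [[0.143, 0.99, -0.0], [0.99, -0.143, -0.0], [-0.0, -0.0, -1.0]]
ft_force: [-0.7, -0.8, 0.0]
grip_width: -0.0004
```

Run:
```python
from h import *
import pickle
s=env.observe();print(s["time_s"],s["position"])
cal=imaging.get_calibration("wrist")
im,d=imaging.get_image("wrist");cv2.imwrite("pics/w2.png",im);np.save("pics/w2.npy",d);pickle.dump(cal,open("pics/w2.pkl","wb"))
for t in ["lid_right_grip","lid_left_grip"]:
    for q in imaging.pinpoint("wrist",t)[:2]: print(t,q["pixel"],q["score"],np.round(at_z("wrist",q["pixel"],.1195,cal),4))
```

```text
3.2 [ 0.52581321 -0.06555295  0.18017636]
lid_right_grip [325.6, 152.8] 0.94 [ 0.5327 -0.0276  0.1195]
```

View pics/w2.png

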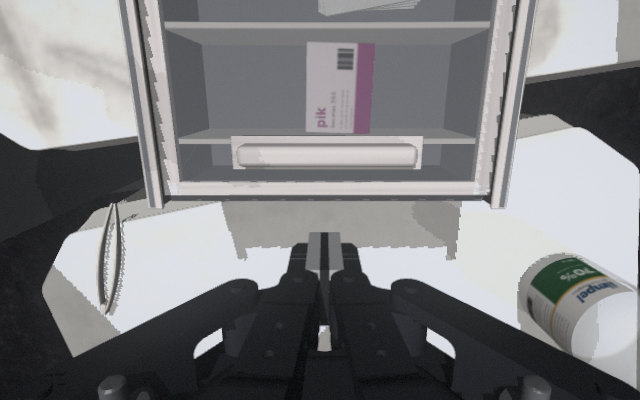

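The wrist view shows the right lid's rib at (326,155), square to the tool, with the carton under the lid at (340,87). I'll go down behind the rib and push.

step_arm(steps=[0,0,0,0.1,0,0,0,0,0,0,0.163,0,0,0,0,0.06,0,0.163,0,0,0,0,0.12,0,0.163,0,0,0,0,0.19,0,0.163,0,0,0,0,0.26,0,0.163,0,0,0])

```text
time_s: 3.95
position: [0.5376, 0.01, 0.1316]
tool_rot: [[0.147, 0.989, 0.0], [0.989, -0.147, -0.001], [-0.001, 0.0, -1.0]]
ft_force: [-0.5, -3.2, -1.9]
grip_width: -0.0002
```

step_arm(steps=[0,0.07,0,0,0,0,0,0,0.14,0,0,0,0,0,0,0.2,0,0,0,0,0,0,0.253,0,0,0,0,0,0,0.253,0,0,0,0,0,0,0.253,0,0,0,0,0])

```text
time_s: 4.55
position: [0.5485, 0.0846, 0.1316]
tool_rot: [[0.145, 0.989, -0.0], [0.989, -0.145, -0.003], [-0.003, 0.0, -1.0]]
ft_force: [-2.2, -7.9, 0.2]
grip_width: 0.0001
```

step_arm(steps=[0,-0.04,0,0,0,0,0,0,-0.05,0,-0.15,0,0,0,0.5,-0.2,0,-0.3,0,0,0,1,-0.37,0,-0.37,0,0,0,1,-0.37,0,-0.37,0,0,0,1,-0.37,0,-0.37,0,0,0,1,-0.37,0,-0.37,0,0,0])

```text
time_s: 5.25
position: [0.5322, -0.0236, 0.2422]
tool_rot: [[0.145, 0.989, 0.0], [0.989, -0.145, 0.001], [0.001, 0.0, -1.0]]
ft_force: [1.1, 0.1, 0.0]
grip_width: 0.0725
```

Run:
```python
from h import *
import pickle
s=env.observe();print(s["time_s"],s["position"],s["grip_width"])
cal=imaging.get_calibration("wrist")
im,d=imaging.get_image("wrist");cv2.imwrite("pics/w3.png",im);np.save("pics/w3.npy",d);pickle.dump(cal,open("pics/w3.pkl","wb"))
for t,z in [("lid_right_grip",.1195),("lid_left_grip",.1265),("carton_mid",.049),("carton",.049),("vial",.006)]:
    for q in imaging.pinpoint("wrist",t)[:2]: print(t,q["pixel"],q["score"],np.round(at_z("wrist",q["pixel"],z,cal),4))
r=imaging.regions_of("wrist","carton")
for x in r: 
    m=x["mask"];c=max(cv2.findContours(m.astype(np.uint8),0,2)[0],key=cv2.contourArea);print(x["score"],x["pixel"],m.sum(),cv2.boundingRect(c),cv2.minAreaRect(c))
```

```text
5.25 [ 0.53221308 -0.02360637  0.24219695] 0.072503611002914
lid_right_grip [321.9, 0.0] 0.95 [0.5501 0.1029 0.1195]
carton [355.7, 136.9] 0.57 [0.5666 0.0034 0.049 ]
0.89 [335.0, 139.2] 3241 (310, 108, 51, 69) ((335.4239501953125, 142.3426971435547), (49.02214431762695, 68.17312622070312), 2.0825653076171875)
```

View pics/w3.png

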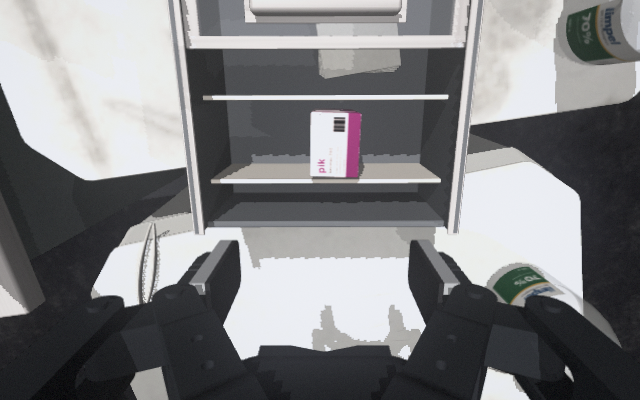

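Run:
```python
from h import *
import pickle;cal=pickle.load(open("pics/w3.pkl","rb"))
im=cv2.imread("pics/w3.png");cv2.imwrite("pics/z4.png",cv2.resize(im[95:195,290:390],None,fx=6,fy=6,interpolation=cv2.INTER_CUBIC))
d=np.load("pics/w3.npy");print(np.round(d[100:192:8,300:372:6],3))
P=at_d("wrist",(335,143),d[143,335],cal);print(P)
```

```text
[[0.35  0.348 0.35  0.35  0.351 0.349 0.35  0.35  0.351 0.35  0.35  0.35 ]
 [0.352 0.352 0.353 0.338 0.334 0.337 0.351 0.352 0.353 0.352 0.351 0.352]
 [0.354 0.355 0.271 0.27  0.271 0.271 0.27  0.271 0.271 0.27  0.271 0.354]
 [0.357 0.356 0.271 0.272 0.272 0.272 0.272 0.272 0.272 0.271 0.271 0.356]
 [0.358 0.359 0.273 0.273 0.272 0.272 0.273 0.272 0.274 0.273 0.274 0.358]
 [0.36  0.36  0.275 0.276 0.276 0.275 0.274 0.276 0.276 0.275 0.276 0.36 ]
 [0.364 0.364 0.278 0.277 0.276 0.276 0.276 0.277 0.276 0.276 0.363 0.364]
 [0.365 0.367 0.279 0.279 0.278 0.279 0.279 0.278 0.279 0.28  0.367 0.366]
 [0.36  0.359 0.28  0.281 0.281 0.281 0.28  0.281 0.281 0.28  0.36  0.36 ]
 [0.323 0.323 0.283 0.284 0.283 0.282 0.282 0.282 0.282 0.283 0.323 0.322]
 [0.299 0.299 0.298 0.299 0.299 0.299 0.298 0.297 0.299 0.299 0.298 0.297]
 [0.375 0.375 0.373 0.375 0.375 0.374 0.375 0.376 0.375 0.376 0.375 0.375]]
[0.54630671 0.00657098 0.09240668]
```

View pics/z4.png

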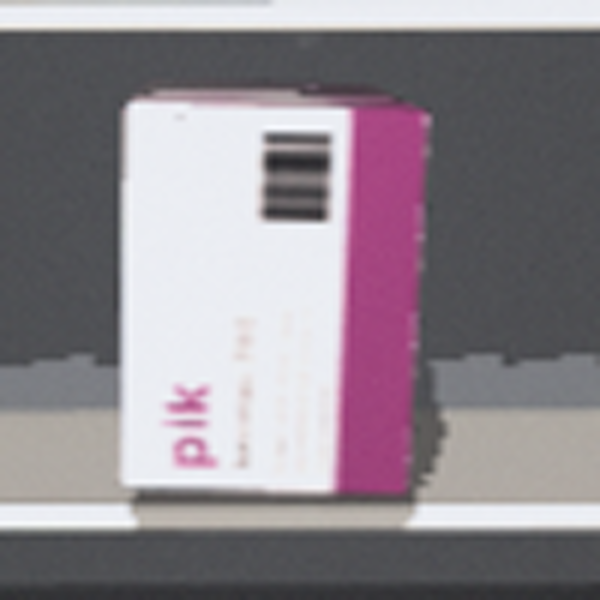

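Run:
```python
from h import *
import pickle;cal=pickle.load(open("pics/w3.pkl","rb"))
Q=[at_z("wrist",(x/6+290-.4,y/6+95-.4),.092,cal)[:2] for x,y in((128,102),(428,112),(412,494),(122,487))]
print(np.round(Q,4),np.mean(Q,0))
for i in range(4):
    v=Q[(i+1)%4]-Q[i];print(np.linalg.norm(v),np.degrees(np.arctan2(v[1],v[0])))
s=env.observe();R=np.array(s["tool_rot"]);p=np.array(s["position"])
print(s["time_s"],p,R.round(4).tolist());print(R.T@(np.r_[np.mean(Q,0),0.074]-p))
```

```text
[[ 0.531   0.0336]
 [ 0.5696  0.0266]
 [ 0.5615 -0.024 ]
 [ 0.5222 -0.0172]] [0.54607409 0.00474991]
0.03919012182874291 -10.227939703247426
0.05121149629195028 -99.1194663858781
0.039849554940880265 170.20367416565867
0.05150317250930088 80.141847553586
5.6 [ 0.5323039  -0.02255952  0.24200175] [[0.143, 0.9897, -0.0005], [0.9897, -0.143, 0.0003], [0.0002, -0.0006, -1.0]]
[0.02896118 0.00981954 0.16800249]
```

step_arm(steps=[1,0.097,0.033,0.1,0,0,0.03,1,0.097,0.033,0.22,0,0,0.03,1,0.097,0.033,0.34,0,0,0.03,1,0.097,0.033,0.46,0,0,0.03,1,0.097,0.033,0.54,0,0,0.03,1,0.097,0.033,0.58,0,0,0.03,1,0.097,0.033,0.58,0,0,0.03])

```text
time_s: 6.3
position: [0.5459, 0.0045, 0.0673]
tool_rot: [[0.167, 0.986, -0.002], [0.986, -0.167, 0.001], [0.0, -0.002, -1.0]]
ft_force: [-0.4, 0.6, -0.1]
grip_width: 0.0855
```

Run:
```python
from h import *
s=env.observe();print(s["time_s"],s["position"],s["ft_force"])
im,d=imaging.get_image("wrist");cv2.imwrite("pics/w4.png",im)
```

```text
6.3 [0.54586532 0.00451137 0.06725868] [-0.36655062  0.64901339 -0.13339232]
```

View pics/w4.png

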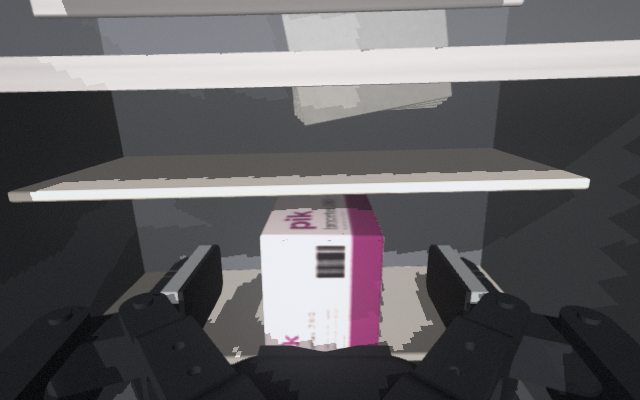

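The carton, at about (320,290), is centred between the open fingers. I'll close on it.

step_arm(steps=[0,0,0,0,0,0,0,0,0,0,0,0,0,0,0,0,0,0,0,0,0,0,0,0,0,0,0,0,0,0,0,0,0,0,0,0,0,0,0,0,0,0], grip_force=25)

```text
time_s: 6.95
position: [0.5466, 0.0042, 0.0691]
tool_rot: [[0.167, 0.986, 0.001], [0.986, -0.167, -0.0], [-0.0, 0.001, -1.0]]
ft_force: [-0.7, -0.7, 6.0]
grip_width: 0.0398
```

step_arm(steps=[0,0,0,-0.07,0,0,0,0,0,0,-0.2,0,0,0,0,0,0,-0.35,0,0,0,0,0,0,-0.5,0,0,0,0,0,0,-0.57,0,0,0,0,-0.13,-0.03,-0.57,0,0,0.19,0,-0.27,-0.06,-0.57,0,0,0.38,0,-0.41,-0.09,-0.57,0,0,0.57,0,-0.55,-0.12,-0.57,0,0,0.76,0,-0.68,-0.144,-0.57,0,0,0.95])

```text
time_s: 7.95
position: [0.4685, -0.1912, 0.2394]
tool_rot: [[0.796, 0.605, -0.0], [0.605, -0.796, -0.0], [-0.0, -0.0, -1.0]]
ft_force: [-0.1, -0.7, -0.3]
grip_width: 0.0393
```

step_arm(steps=[0,0,0,0.05,0,0,0.19,0,0,0,0.17,0,0,0.37,0,0,0,0.3,0,0,0.522,0,0,0,0.42,0,0,0.522,0,0,0,0.5,0,0,0.522,0,0,0,0.5,0,0,0.522])

```text
time_s: 8.55
position: [0.4682, -0.1888, 0.0868]
tool_rot: [[0.97, 0.244, -0.005], [0.244, -0.97, 0.004], [-0.004, -0.005, -1.0]]
ft_force: [-0.3, -0.2, -0.5]
grip_width: 0.0399
```

Run:
```python
from h import *
s=env.observe();print(s["time_s"],s["position"],np.round(s["tool_rot"],3).tolist(),s["ft_force"])
im,d=imaging.get_image("wrist");cv2.imwrite("pics/w5.png",im)
im,d=imaging.get_image("scene");cv2.imwrite("pics/s5.png",cv2.resize(im[100:300,260:500],None,fx=3,fy=3))
```

```text
8.55 [ 0.46821223 -0.1888103   0.08675502] [[0.97, 0.244, -0.005], [0.244, -0.97, 0.004], [-0.004, -0.005, -1.0]] [-0.26647142 -0.20498718 -0.51251985]
```

View pics/w5.png

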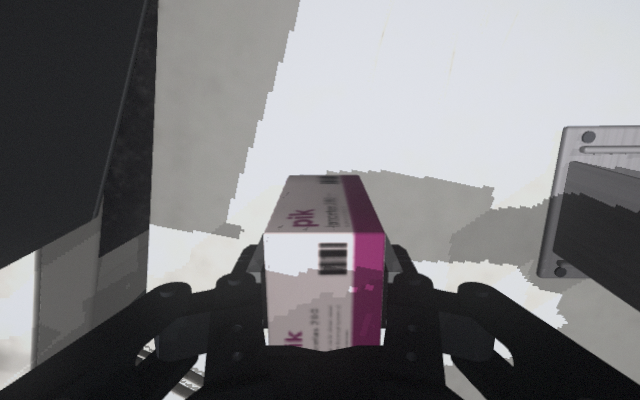

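View pics/s5.png

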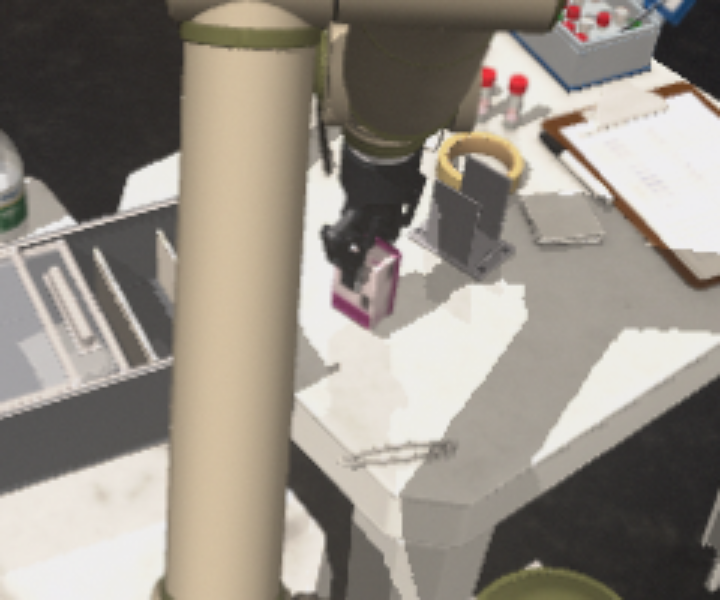

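step_arm(steps=[0,0,0,0.03,0,0,0,0,0,0,0.05,0,0,0,0,0,0,0.065,0,0,0,0,0,0,0.072,0,0,0,0,0,0,0.072,0,0,0])

```text
time_s: 9.15
position: [0.4695, -0.1897, 0.0676]
tool_rot: [[0.97, 0.244, -0.0], [0.244, -0.97, 0.0], [-0.0, -0.0, -1.0]]
ft_force: [0.4, -0.1, -0.0]
grip_width: 0.0398
```

step_arm(steps=[0,0,0,0.006,0,0,0,0,0,0,0.011,0,0,0,0,0,0,0.011,0,0,0])

```text
time_s: 9.45
position: [0.4695, -0.1897, 0.0643]
tool_rot: [[0.97, 0.244, -0.0], [0.244, -0.97, 0.0], [-0.0, -0.0, -1.0]]
ft_force: [-0.1, 0.0, -1.2]
grip_width: 0.0396
```

step_arm(steps=[0,0,0,0.004,0,0,0,0,0,0,0.007,0,0,0,0,0,0,0.007,0,0,0])

```text
time_s: 9.75
position: [0.4697, -0.1897, 0.0631]
tool_rot: [[0.97, 0.244, 0.001], [0.244, -0.97, -0.001], [0.0, 0.001, -1.0]]
ft_force: [-2.6, 1.8, 9.5]
grip_width: 0.0396
```

step_arm(steps=[0.75,0,0,0,0,0,0,1,0,0,0,0,0,0,1,0,0,0,0,0,0,1,0,0,0,0,0,0,1,0,0,0,0,0,0,1,0,0,-0.05,0,0,0,1,0,0,-0.17,0,0,0,1,0,0,-0.33,0,0,0,1,0,0,-0.45,0,0,0,1,0,0,-0.5,0,0,0])

```text
time_s: 10.75
position: [0.4703, -0.1901, 0.2159]
tool_rot: [[0.97, 0.244, 0.005], [0.244, -0.97, -0.003], [0.004, 0.004, -1.0]]
ft_force: [-0.2, 0.1, -0.9]
grip_width: 0.0854
```

step_arm(steps=[1,0,0,0,0,0,-0.19,1,0,0,0,0,0,-0.38,1,0,0,0,0,0,-0.57,1,0,0,0,0,0,-0.76,1,0,0,0,0,0,-0.95,1,0,0,0,0,0,-1])

```text
time_s: 11.35
position: [0.4695, -0.1896, 0.2122]
tool_rot: [[0.509, 0.861, -0.0], [0.861, -0.509, 0.0], [0.0, -0.0, -1.0]]
ft_force: [1.6, -1.1, -0.1]
grip_width: 0.0849
```

step_arm(steps=[1,0,0,0,0,0,-0.19,1,0,0,0,0,0,-0.38,1,0,0,0,0,0,-0.57,1,0,0,0,0,0,-0.76,1,0,0,0,0,0,-0.95,1,0,0,0,0,0,-1,1,0,0,0,0,0,-1])

```text
time_s: 12.05
position: [0.4695, -0.1896, 0.2123]
tool_rot: [[-0.244, 0.97, -0.0], [0.97, 0.244, 0.0], [0.0, -0.0, -1.0]]
ft_force: [-0.1, 0.0, -0.1]
grip_width: 0.0855
```

Run:
```python
from h import *
import pickle
s=env.observe();print(s["time_s"],s["position"],np.round(s["tool_rot"],3).tolist(),s["ft_force"],s["q"])
cal=imaging.get_calibration("wrist");pickle.dump(cal,open("pics/w6.pkl","wb"))
im,d=imaging.get_image("wrist");cv2.imwrite("pics/w6.png",im);np.save("pics/w6.npy",d)
```

```text
12.05 [ 0.46950994 -0.18963874  0.21225255] [[-0.244, 0.97, -0.0], [0.97, 0.244, 0.0], [0.0, -0.0, -1.0]] [-0.05500622  0.00401969 -0.13310719] [-3.54117818e+01  1.92326676e+01  8.47064255e+01 -6.33727976e-05
  7.60706517e+01 -4.95590990e+01]
```

View pics/w6.png

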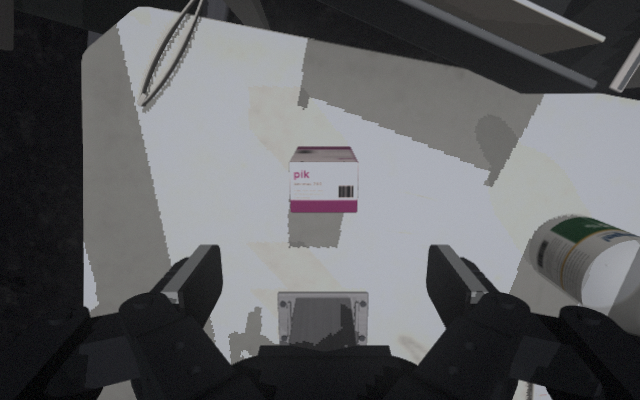

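The carton stands on the table at (323,185), aligned with the jaws. The stand at (323,320) is also square to the tool. I'll measure both.

```bash
python3 - <<'E'
from h import *
import pickle;cal=pickle.load(open("pics/w6.pkl","rb"))
im=cv2.imread("pics/w6.png");cv2.imwrite("pics/z6.png",cv2.resize(im[135:355,260:390],None,fx=4,fy=4,interpolation=cv2.INTER_CUBIC)[:,:][:900])
d=np.load("pics/w6.npy");print(np.round(d[140:222:6,284:366:8],3))
E
python3 -c "
import cv2;im=cv2.imread('pics/w6.png');cv2.imwrite('pics/z6.png',cv2.resize(im[140:225,270:380],None,fx=7,fy=7,interpolation=cv2.INTER_CUBIC))
cv2.imwrite('pics/z6b.png',cv2.resize(im[280:360,260:390],None,fx=6,fy=6,interpolation=cv2.INTER_CUBIC))"
```

```text
[[0.337 0.338 0.337 0.337 0.337 0.337 0.336 0.337 0.336 0.337 0.337]
 [0.338 0.34  0.332 0.33  0.332 0.331 0.331 0.333 0.331 0.339 0.339]
 [0.341 0.341 0.298 0.299 0.299 0.3   0.298 0.298 0.298 0.341 0.341]
 [0.341 0.27  0.271 0.269 0.27  0.271 0.271 0.27  0.271 0.271 0.342]
 [0.344 0.256 0.257 0.255 0.257 0.255 0.255 0.256 0.256 0.256 0.342]
 [0.346 0.258 0.256 0.257 0.258 0.256 0.258 0.257 0.258 0.258 0.345]
 [0.347 0.259 0.259 0.258 0.259 0.257 0.259 0.259 0.259 0.26  0.346]
 [0.349 0.26  0.26  0.259 0.26  0.26  0.26  0.26  0.261 0.26  0.35 ]
 [0.351 0.26  0.262 0.261 0.261 0.26  0.26  0.261 0.261 0.262 0.35 ]
 [0.353 0.262 0.263 0.263 0.263 0.263 0.262 0.263 0.264 0.263 0.351]
 [0.353 0.264 0.264 0.263 0.263 0.264 0.264 0.263 0.263 0.263 0.354]
 [0.354 0.266 0.266 0.265 0.266 0.264 0.265 0.264 0.266 0.265 0.356]
 [0.359 0.357 0.357 0.357 0.357 0.357 0.357 0.357 0.358 0.357 0.358]
 [0.359 0.36  0.358 0.359 0.36  0.359 0.36  0.358 0.358 0.358 0.358]]
```

View pics/z6.png

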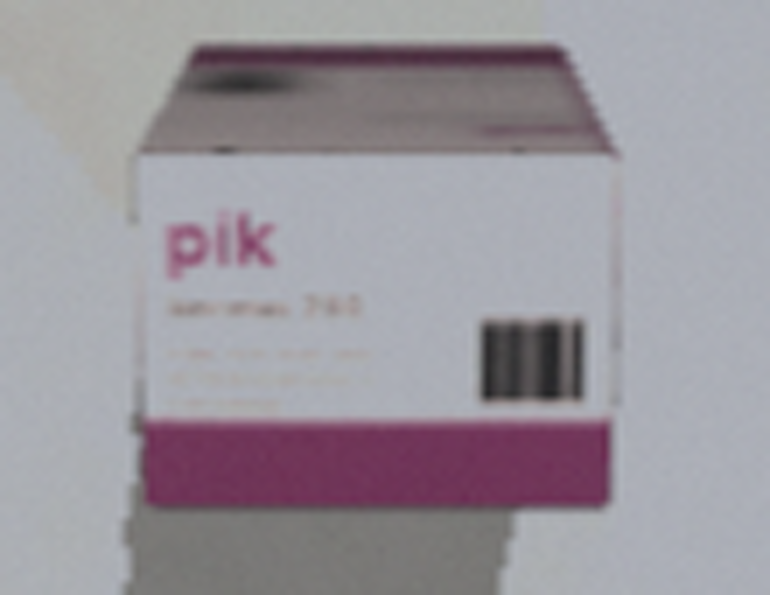

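View pics/z6b.png

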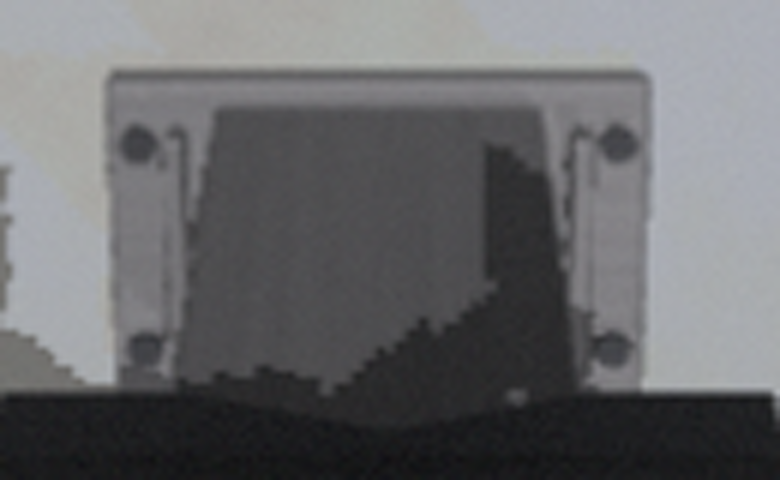

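Run:
```python
from h import *
import pickle;cal=pickle.load(open("pics/w6.pkl","rb"))
s=env.observe();R=np.array(s["tool_rot"]);p=np.array(s["position"])
Q=[at_z("wrist",(x/7+270-.4,y/7+140-.4),.086,cal) for x,y in((137,152),(618,154),(612,507),(143,505))]
H=[at_z("wrist",(x/6+260-.4,y/6+280-.4),.006,cal) for x,y in((138,143),(618,143),(612,348),(146,348))]
E=[at_z("wrist",(x/6+260-.4,y/6+280-.4),.006,cal) for x,y in((108,73),(650,73))]
T=lambda q:np.round(R.T@(np.array(q)-p),4)
for q in Q:print("carton",T(q))
print("c ctr",np.mean(Q,0),T(np.mean(Q,0)))
for q in H+E:print("stand",np.round(q,4),T(q))
print(np.mean(H,0),T(np.mean(H,0)), T([.512,-.3585,.006]))
```

```text
carton [ 0.021  -0.0249  0.1263]
carton [0.0209 0.0262 0.1263]
carton [-0.0187  0.0266  0.1263]
carton [-0.0186 -0.0253  0.1263]
c ctr [ 0.46981348 -0.18833132  0.086     ] [0.0012 0.0006 0.1263]
stand [ 0.4638 -0.3487  0.006 ] [-0.153  -0.0442  0.2062]
stand [ 0.5493 -0.3273  0.006 ] [-0.1529  0.0439  0.2062]
stand [ 0.5602 -0.37    0.006 ] [-0.197   0.0441  0.2062]
stand [ 0.4747 -0.3914  0.006 ] [-0.197  -0.044   0.2062]
stand [ 0.4554 -0.3359  0.006 ] [-0.1385 -0.0492  0.2062]
stand [ 0.5509 -0.3119  0.006 ] [-0.1384  0.0493  0.2062]
[ 0.51197474 -0.35933923  0.006     ] [-0.175  -0.      0.2062] [-1.742e-01  2.000e-04  2.062e-01]
```

step_arm(steps=[1,0.004,0.002,0.12,0,0,0,1,0.004,0.002,0.27,0,0,0,1,0.004,0.002,0.4,0,0,0,1,0.004,0.002,0.48,0,0,0,1,0.004,0.002,0.507,0,0,0,1,0.004,0.002,0.507,0,0,0])

```text
time_s: 12.7
position: [0.4698, -0.1883, 0.0598]
tool_rot: [[-0.244, 0.97, -0.001], [0.97, 0.244, 0.001], [0.001, -0.001, -1.0]]
ft_force: [0.3, 0.2, 0.7]
grip_width: 0.0854
```

step_arm(steps=[0,0,0,0,0,0,0,0,0,0,0,0,0,0,0,0,0,0,0,0,0,0,0,0,0,0,0,0,0,0,0,0,0,0,0,0,0,0,0,0,0,0], grip_force=25)

```text
time_s: 13.3
position: [0.4705, -0.1887, 0.0615]
tool_rot: [[-0.244, 0.97, 0.002], [0.97, 0.244, -0.002], [-0.002, 0.002, -1.0]]
ft_force: [-0.1, 0.3, 7.8]
grip_width: 0.0536
```

step_arm(steps=[0,0,0,-0.06,0,0,0,0,0,0,-0.2,0,0,0,0,0,0,-0.35,0,0,0,0,0,0,-0.45,0,0,0,0,-0.1,0,-0.47,0,0,0,0,-0.25,0,-0.47,0,0,0,0,-0.4,0,-0.47,0,0,0,0,-0.53,-0.002,-0.47,0,0,0,0,-0.586,-0.002,-0.47,0,0,0,0,-0.586,-0.002,-0.47,0,0,0])

```text
time_s: 14.3
position: [0.5121, -0.361, 0.2008]
tool_rot: [[-0.242, 0.97, -0.0], [0.97, 0.242, -0.0], [-0.0, -0.0, -1.0]]
ft_force: [0.2, 0.7, -1.4]
grip_width: 0.0539
```

Run:
```python
from h import *
import pickle
s=env.observe();print(s["time_s"],s["position"],np.round(s["tool_rot"],4).tolist(),s["ft_force"],s["grip_width"])
R=np.array(s["tool_rot"]);print(R.T@(np.array([.512,-.3592,.0])-s["position"]))
cal=imaging.get_calibration("wrist");pickle.dump(cal,open("pics/w7.pkl","wb"))
im,d=imaging.get_image("wrist");cv2.imwrite("pics/w7.png",im);np.save("pics/w7.npy",d)
im,d=imaging.get_image("scene");cv2.imwrite("pics/s7.png",cv2.resize(im[80:240,330:530],None,fx=4,fy=3.75))
```

```text
14.3 [ 0.51206254 -0.360991    0.20081791] [[-0.2421, 0.9703, -0.0], [0.9703, 0.2421, -0.0002], [-0.0002, -0.0001, -1.0]] [ 0.19705798  0.72765847 -1.39477557] 0.05394064761049371
[0.00180098 0.00038607 0.20081746]
```

View pics/w7.png

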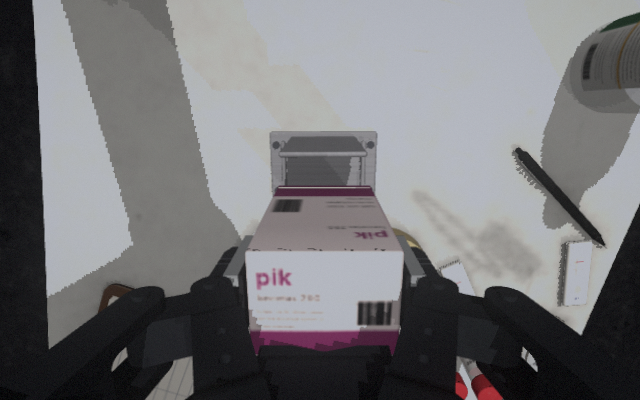

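View pics/s7.png

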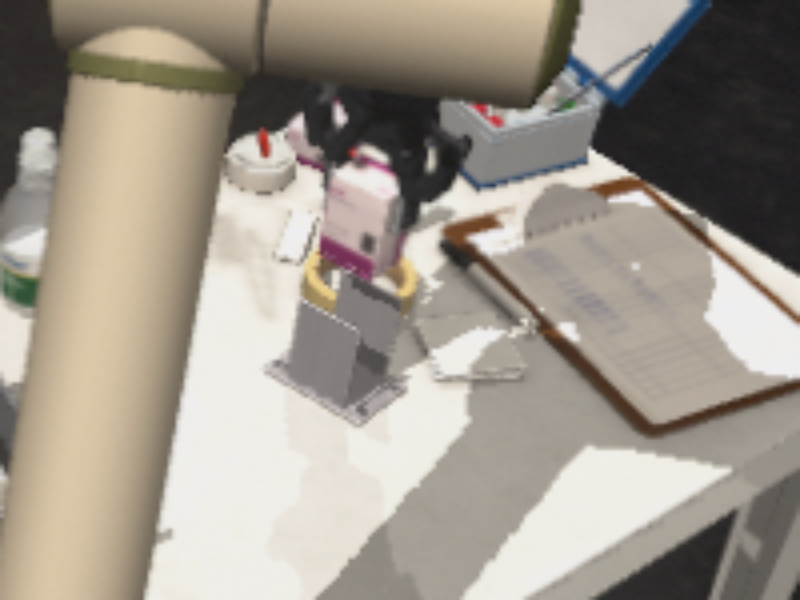

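Run:
```python
from h import *
import pickle;cal=pickle.load(open("pics/w7.pkl","rb"))
s=env.observe();R=np.array(s["tool_rot"]);p=np.array(s["position"])
T=lambda px,z:np.round(R.T@(at_z("wrist",px,z,cal)-p),4)
for n,px,z in(("top fr L",(246,251),.2255),("top fr R",(402,251),.2255),("bot fr L",(275,187),.1395),("bot fr R",(373,187),.1395),("holeL",(276,145),.006),("holeR",(371,145),.006),("plate top L",(280,153.5),.096),("plate top R",(367,153.5),.096)): print(n,T(px,z))
cv2.imwrite('pics/z7.png',cv2.resize(cv2.imread("pics/w7.png")[120:270,235:415],None,fx=4,fy=4,interpolation=cv2.INTER_CUBIC))
```

```text
top fr L [ 0.0182 -0.0248 -0.0243]
top fr R [ 0.018   0.0252 -0.0243]
bot fr L [ 0.0163 -0.0272  0.0617]
bot fr R [0.0161 0.028  0.0617]
holeL [ 0.0209 -0.0441  0.1952]
holeR [0.0207 0.0445 0.1952]
plate top L [ 0.028  -0.0292  0.1052]
plate top R [0.0279 0.0296 0.1052]
```

View pics/z7.png

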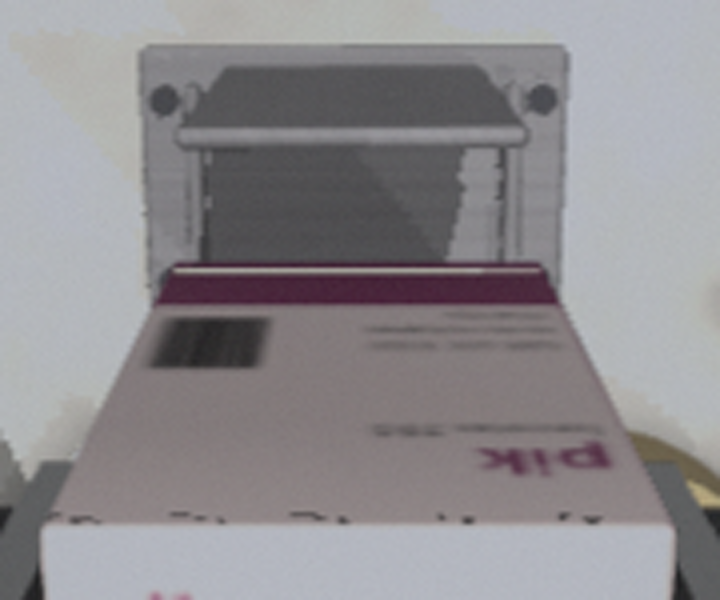

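step_arm(steps=[0,0.006,0,0.05,0,0,0,0,0.006,0,0.1,0,0,0,0,0.006,0,0.15,0,0,0,0,0.006,0,0.19,0,0,0,0,0.006,0,0.19,0,0,0])

```text
time_s: 14.9
position: [0.5113, -0.3559, 0.143]
tool_rot: [[-0.245, 0.97, -0.002], [0.97, 0.245, 0.002], [0.003, -0.001, -1.0]]
ft_force: [-0.2, -0.5, -0.0]
grip_width: 0.0538
```

Run:
```python
from h import *
import pickle
s=env.observe();print(s["time_s"],s["position"],s["ft_force"],s["grip_width"])
im,d=imaging.get_image("wrist");cv2.imwrite("pics/w8.png",im)
cv2.imwrite('pics/z8.png',cv2.resize(im[120:270,235:415],None,fx=4,fy=4,interpolation=cv2.INTER_CUBIC))
```

```text
14.9 [ 0.51134403 -0.35587386  0.14303021] [-0.17767403 -0.53495496 -0.03047111] 0.05383964093326509
```

View pics/z8.png

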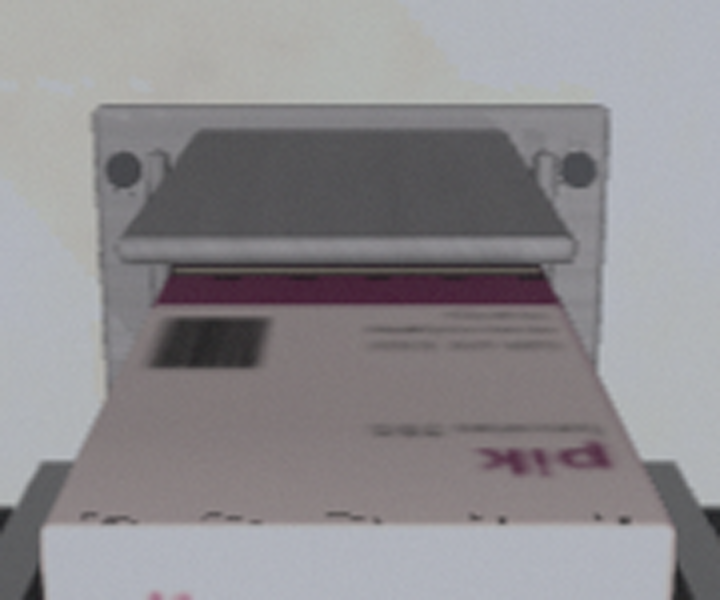

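The carton's lower end is inside the plates but about 3 mm too near the near plate, because the TCP settled further along +y than the last reading. I'll shift it back before going on.

step_arm(steps=[0,-0.005,0,0,0,0,0,0,-0.01,0,0,0,0,0,0,-0.01,0,0,0,0,0,0,-0.01,0,0,0,0,0])

```text
time_s: 15.35
position: [0.5126, -0.3603, 0.1445]
tool_rot: [[-0.244, 0.97, 0.0], [0.97, 0.244, -0.0], [-0.0, 0.0, -1.0]]
ft_force: [0.5, -0.2, -0.4]
grip_width: 0.0536
```

Run:
```python
from h import *
import pickle
for i in range(3):
    im,d=imaging.get_image("wrist");s=env.observe();print(s["time_s"],s["position"],s["ft_force"],np.round(s["tool_rot"],4).tolist())
R=np.array(s["tool_rot"]);print(R.T@(np.array([.512,-.3592,.0])-s["position"]))
cv2.imwrite('pics/z9.png',cv2.resize(im[120:270,235:415],None,fx=4,fy=4,interpolation=cv2.INTER_CUBIC))
cal=imaging.get_calibration("wrist");p=np.array(s["position"])
T=lambda x,y,z:np.round(R.T@(at_z("wrist",(x/4+235-.4,y/4+120-.4),z,cal)-p),4)
print(T(120,238,.096),T(575,238,.096),T(120,262,.096),T(575,262,.096),"front bottom-ish",T(160,302,.0815))
```

```text
15.4 [ 0.51252387 -0.36021704  0.14443356] [ 0.83952735  0.36013174 -0.78575248] [[-0.2442, 0.9697, 0.0002], [0.9697, 0.2442, -0.0002], [-0.0003, 0.0002, -1.0]]
15.45 [ 0.51250679 -0.36018321  0.14434768] [ 1.36601271 -0.27532447 -0.92039077] [[-0.2442, 0.9697, 0.0001], [0.9697, 0.2442, -0.0001], [-0.0001, 0.0001, -1.0]]
15.5 [ 0.51250583 -0.36017034  0.14431073] [-0.59022861  0.31396514 -0.5064785 ] [[-0.2442, 0.9697, 0.0001], [0.9697, 0.2442, -0.0001], [-0.0001, 0.0001, -1.0]]
[ 0.00107605 -0.00026269  0.14431062]
[ 0.0265 -0.0301  0.0483] [0.0265 0.0291 0.0483] [ 0.0233 -0.0302  0.0483] [0.0232 0.0293 0.0483] front bottom-ish [ 0.0136 -0.0274  0.0628]
```

View pics/z9.png

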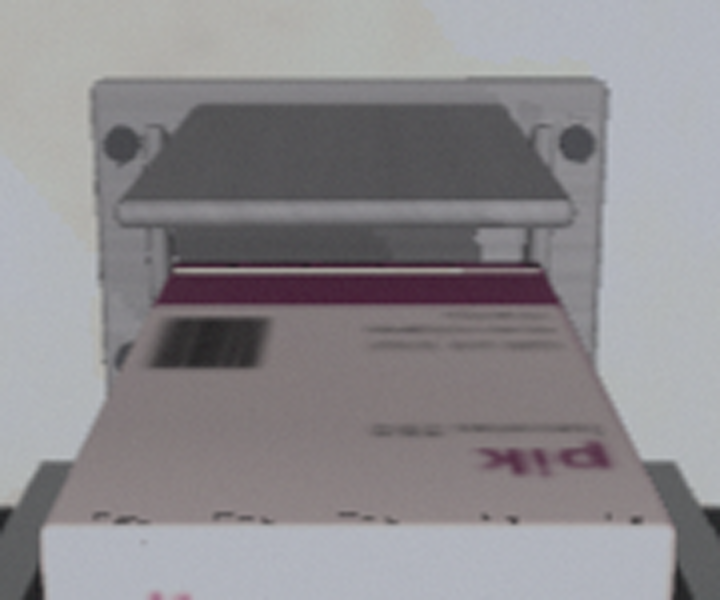

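step_arm(steps=[0,0.007,0,0,0,0,0,0,0.007,0,0.04,0,0,0,0,0.007,0,0.08,0,0,0,0,0.007,0,0.12,0,0,0,0,0.007,0,0.16,0,0,0,0,0.007,0,0.2,0,0,0,0,0.007,0,0.23,0,0,0,0,0.007,0,0.23,0,0,0,0,0.007,0,0.23,0,0,0])

```text
time_s: 16.4
position: [0.5121, -0.3582, 0.0753]
tool_rot: [[-0.244, 0.97, 0.0], [0.97, 0.244, -0.0], [-0.0, 0.0, -1.0]]
ft_force: [0.1, 0.2, -1.1]
grip_width: 0.0537
```

Run:
```python
from h import *
im,d=imaging.get_image("wrist");s=env.observe();print(s["time_s"],s["position"],s["ft_force"],np.round(s["tool_rot"],4).tolist())
cv2.imwrite('pics/z10.png',cv2.resize(im[120:270,235:415],None,fx=4,fy=4,interpolation=cv2.INTER_CUBIC))
```

```text
16.45 [ 0.51223375 -0.35834293  0.07567497] [ 8.99052778e-05 -8.07664649e-02 -1.00813216e-01] [[-0.2443, 0.9697, 0.0007], [0.9697, 0.2443, -0.0007], [-0.0008, 0.0005, -1.0]]
```

View pics/z10.png

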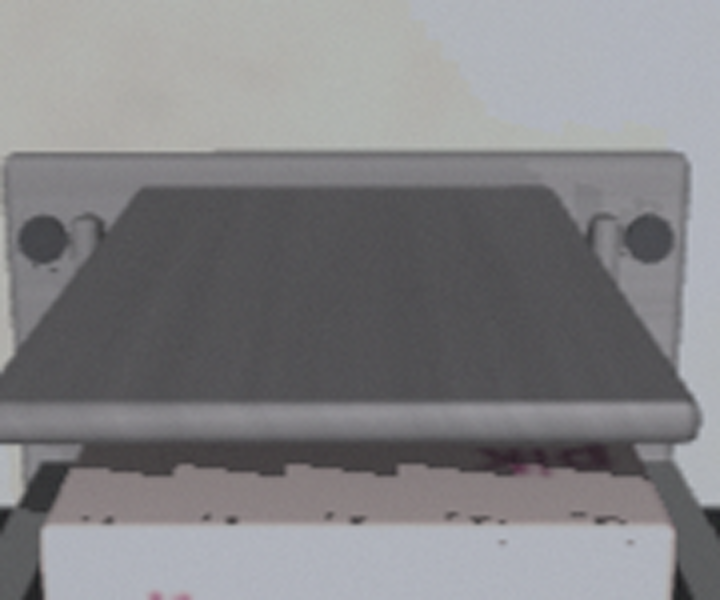

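The carton is nearly down and there's no side force. I'll lower the last 8 mm gently.

step_arm(steps=[0,0,0,0.008,0,0,0,0,0,0,0.016,0,0,0,0,0,0,0.022,0,0,0,0,0,0,0.025,0,0,0,0,0,0,0.025,0,0,0])

```text
time_s: 16.95
position: [0.512, -0.3581, 0.0677]
tool_rot: [[-0.244, 0.97, 0.0], [0.97, 0.244, 0.0], [0.0, 0.0, -1.0]]
ft_force: [-0.0, -0.2, -0.3]
grip_width: 0.0537
```

step_arm(steps=[0,0,0,0.003,0,0,0,0,0,0,0.005,0,0,0,0,0,0,0.005,0,0,0,0,0,0,0.005,0,0,0])

```text
time_s: 17.35
position: [0.512, -0.3582, 0.0676]
tool_rot: [[-0.244, 0.97, 0.001], [0.97, 0.244, -0.001], [-0.001, 0.0, -1.0]]
ft_force: [-4.2, 3.1, 10.2]
grip_width: 0.054
```

On the floor: 10 N upward, at the expected height. I'll release and go up.

step_arm(steps=[0.8,0,0,0,0,0,0,1,0,0,0,0,0,0,1,0,0,0,0,0,0,1,0,0,0,0,0,0,1,0,0,0,0,0,0,1,0,0,-0.05,0,0,0,1,0,0,-0.15,0,0,0,1,0,0,-0.3,0,0,0,1,0,0,-0.45,0,0,0,1,0,0,-0.5,0,0,0])

```text
time_s: 18.35
position: [0.5129, -0.3589, 0.2214]
tool_rot: [[-0.244, 0.97, 0.005], [0.97, 0.244, -0.006], [-0.007, 0.004, -1.0]]
ft_force: [-0.1, -0.3, -0.5]
grip_width: 0.0856
```

step_arm(steps=[1,0.1,0,-0.1,0,0,0,1,0.25,0,-0.15,0,0,0,1,0.25,0,-0.15,0,0,0,1,0.25,0,-0.15,0,0,0])

```text
time_s: 18.75
position: [0.4937, -0.2849, 0.2618]
tool_rot: [[-0.245, 0.969, 0.001], [0.969, 0.245, -0.001], [-0.001, 0.001, -1.0]]
ft_force: [0.7, 0.1, 0.0]
grip_width: 0.0853
```

Run:
```python
from h import *
cal=imaging.get_calibration("wrist")
im,d=imaging.get_image("wrist");s=env.observe();print(s["time_s"],s["position"],s["ft_force"])
cv2.imwrite("pics/w11.png",im);np.save("pics/w11.npy",d)
r=imaging.regions_of("wrist","carton")
for x in r:
    m=x["mask"];print(x["score"],x["pixel"],m.sum());v,u=np.nonzero(m&(d>0));
    P=np.array([at_d("wrist",(a,b),d[b,a],cal) for a,b in list(zip(u,v))[::3]])
    P=P[P[:,2]>np.percentile(P[:,2],95)-.005];print("top pts",len(P),P.mean(0),(P.min(0)+P.max(0))/2)
im,d=imaging.get_image("scene");cv2.imwrite("pics/s11.png",cv2.resize(im[80:240,330:530],None,fx=4,fy=3.75))
im,d=imaging.get_image("top");cv2.imwrite("pics/t11.png",im)
```

```text
18.8 [ 0.49370368 -0.28561741  0.26102581] [ 0.31659671 -0.46378981  0.59817645]
0.95 [323.4, 248.9] 2321
top pts 722 [ 0.5129011  -0.35623629  0.09166237] [ 0.51344424 -0.35722458  0.0912151 ]
```

View pics/w11.png

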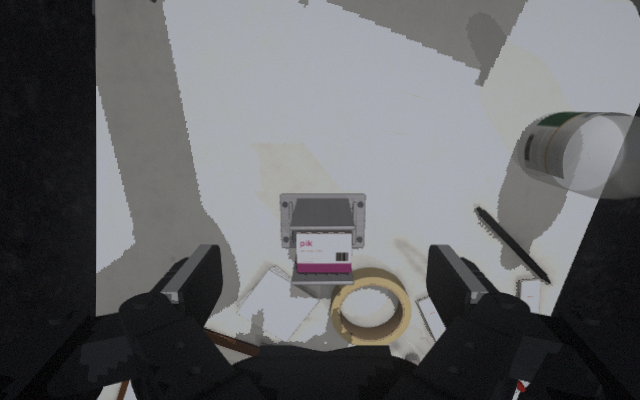

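View pics/s11.png

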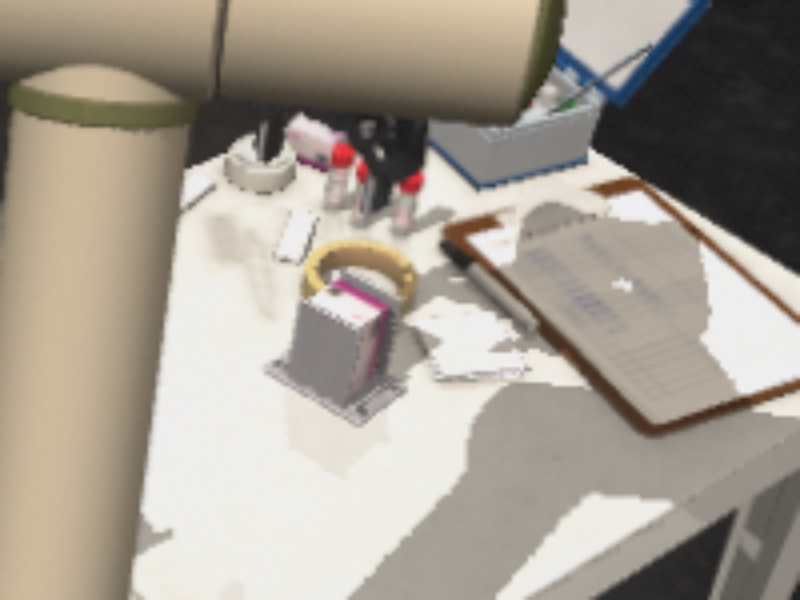

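View pics/t11.png

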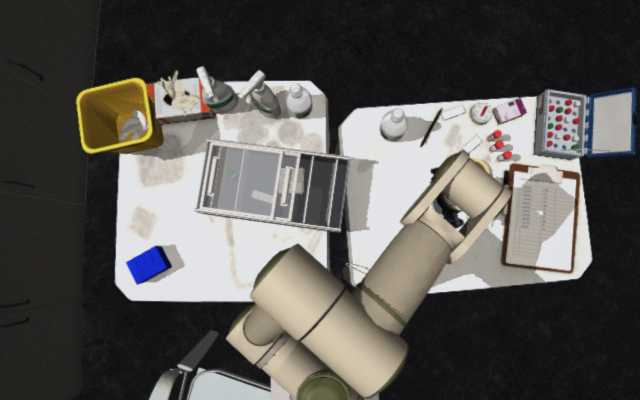

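The wrist view shows the carton in the pocket at (323,255), with its top at z ≈ 0.092 m, so it is fully down and level. In the top view the vial is still at about (229,173). Handing in.

Run:
```python
from h import *
s=env.observe();print(s["time_s"],s["qvel"])
print(close_job())
```

```text
18.95 [-0.02427345 -0.00235468 -0.07776871 -0.08258882  0.10647497  0.02536259]
the job is handed in; nothing more can be done
None
```

The carton is standing on end, fully down in the stand's pocket, and I handed the job in at about 19 s of the 64 s allowed. The hand-in reports no verdict.

**What I did:**
1. I pushed the right lid open by its rib with the shut fingers, about 130 mm. The push force rose to about 8 N at the end.
2. I lifted the carton by its 40 mm faces and stood it on free table.
3. I gripped it again across its 54 mm and lowered it between the plates. It met the pocket floor with 10 N at the expected height, and then I released it.

**Last checks:**
- **Carton:** the wrist depth gives its top at z = 0.0915 m, against 0.092 m for fully seated. Its measured centre is about 3 mm from the pocket's centre, and it looks upright and square in the pictures.
- **Vial:** in the top picture it looks unmoved in its slot. I judged this by eye and did not measure its tilt.
- **Gripper:** it was clear of everything, and the arm was at rest.

**A disagreement:** on the way into the stand, the first position reading was taken before the arm had settled. The carton went in about 3 mm too close to one plate, so I shifted it back before lowering further. No side force showed in the readings between steps on the way down, until it touched the floor.

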